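# Move a snapped-in guide cartridge to the free socket

## Robot

A 6-joint arm with a two-finger parallel gripper is mounted at the origin on the work surface; the furniture and walls round the work are solid. World frame = base frame: x ahead of the robot, y to its left, z up, the work surface at z = 0. Lengths are in m, angles in rad, forces in N, time in s.
With the tool pointing down it reaches from about 0.25 to 0.725 m from the base axis. Payload 4 kg.
Tool frame: the origin (TCP) lies where the fingers leave the gripper's body, on its centre line; the fingertips stand 73 mm ahead of it and the grasp point (between the pads) lies 54 mm ahead of it (bot.tips_ahead is the z of the fingertips in the tool frame, in m); z points along the fingers, y is the direction in which the jaws open and shut (so a half turn about z gives the same grasp; the last joint's range is limited). The gripper opens to 85 mm and grips with 20 to 120 N. Pads are 22 mm wide; open, the fingers measure 114 mm over their backs; the gripper's body (76 mm by 85 mm) begins 54 mm behind the grasp point. The pads swing forward as they close: fully open they stand 13 mm farther back than shut.
Start: joints at [-1.158, 0.241, 0.005, 1.335, 0, 1.571], TCP at [0.201, -0.458, 0.304] pointing down, gripper open.
Joint ranges: [-2.72, 2.72], [-1.05, 1.87], [-1.09, 1.28], [-1.99, 2.15], [-1.42, 1.44], [-3.14, 3.14]. Speed limits (rad/s): [2.79, 2.79, 3.14, 3.14, 3.14, 3.14].

## Interface

Orientations are given as a unit quaternion [x, y, z, w].
In Python, from workcell import readout, camera, get_calibration, order, bot gives the robot as it stands.
- The arm moves only by the tool send_rows, never from a script. Its argument "moves" is a list of rows, each a list of 3 entries, a list of its own where there are three numbers: the shift along the tool's x, y, z in mm, then the turn, a rotation vector about the tool's x, y, z in rad, then the finger opening in mm, from 0 to 85.4. In form: [[[dx, dy, dz], [ax, ay, az], grip], ...]. A call has 1 to 12 rows; each row is the pose to reach, as a shift and turn from the pose measured when the call began, along the tool's axes at that moment; what a row does not reach only later rows make up. A row lasts 1/12 s, in which the tool goes at most 41.7 mm and 7.16 degrees, less where a joint would pass 70% of its speed; a pose out of reach is approached as far as the arm can. A call with a gripper value outside its range is refused whole. The fingers move at their own pace and stop on an object; the grip force is fixed at half the most. Time passes only in rows, so rows that repeat a pose let the fingers close. It gives the time, the measured TCP pose, the force and the opening at its end, in the units of the state.
- readout.get_obs(): the state, without advancing time (a new reading comes with each control period).
- camera(name): name is "side" or "top" or "wrist"; returns the picture (384x512x3 uint8, red, green, blue); there is no depth.
- get_calibration(name): a dict with "fx", "fy", "cx", "cy" (pixels), "k1" (the pictures are not rectified: a ray, as slopes to the right and down, at radius r is drawn at 1 + k1 r^2 times it, then the intrinsics apply), "R" (3x3) and "t" (3): a world point X has camera coordinates R X + t. Camera axes: x right, y down, z forward; pixel columns grow to the right and rows downward; lengths in m; the calibration is good to about 2 mm. A picture is of the moment at which its call begins: read the wrist's pose just before it. get_calibration takes no time and is no camera call; for the wrist camera it gives the pose at the moment of the call.
- order.job_done(): hands the job in, once; it reports no verdict.
The state is a dict: "clock": time; "joint_pos": joint angles; "joint_vel": joint speeds; "tau": joint torques, N m; "eef_pos": TCP position; "tool_rot": TCP orientation; "ft_force": force on the tool from outside, world axes, zero at the start; "ft_torque": the same for the moment, N m; "grip_width": finger opening in m.
Only numpy, scipy, OpenCV 4.12 (cv2) and the standard library are available. Lean on these libraries where they do the work, as an engineer would, in place of code of your own. Each camera call takes 0.05 s, during which the arm holds its last target. There are 200 camera calls.

## Task

The guide-roller cartridge is snapped into one of the two sockets on the board over the tote. Pinch its two sprung side tabs together, lift it out, and with the tabs still pinched press it gently fully home in the other, empty socket, then let go so that both tabs spring out again and lock it there. Do not pull on it while it is locked or force anything, and leave the other things on the board where they are.

Things in the scene. Friction and masses are not known exactly. Their poses are not given: they have to be found in the camera images.
- cartridge_grip (a point): Middle of the finger area of the loose guide cartridge, half-way between its two tabs, 57 mm above its underside; z up, y from right tab to left tab. Grey plastic block 94 mm tall, black tabs on its two y sides, steel grooved roller on top (37 mm above this point). About 170 g. Pinching both tabs also holds it; lift it by them.
- cartridge_foot (a point): Centre of the cartridge's underside. The foot is 40 mm (x) by 42 mm (y) by 12 mm tall with a small chamfer. Works either way round. Hooks low on the tabs, 17 mm up, 53 mm across y at rest, catch under a socket's lips, which are 46 mm apart, and pass them only with each tab pinched in at least 4 mm.
- left_face (a point): Middle of the outer face of the left (+y) tab: upright, ribbed, 26 mm wide (x), 34 mm tall. The left and right faces are 48 mm apart at rest, 38 mm when both tabs are fully in. Below the face a shoulder, its top 18 mm below this point, stands out 4 mm: keep fingertips above it; they may push down on it.
- right_face (a point): The same point on the right (-y) tab.
- tab_left (a joint): Left tab: how far it is pushed in, m. 0 = sprung out, at rest; 0.005 = fully in (hard stop). Takes about 3 N to start and 7 N at full travel.
- tab_right (a joint): Right tab, the same.
- socket_old: Fixed socket that holds the cartridge at the start: low grey pedestal on a 110 x 100 mm base plate, aluminium head 72 (x) x 78 mm (y). Origin: centre of its underside on the board, z up. The well opens upward: rim 55 mm up, lead-ins at the x ends up to 61 mm. The cartridge goes in with its x along the socket's x; play about 2 mm each side in x and y.
- old_well (a point): Centre of the well's floor in the old socket, 26 mm above its origin. Locked, the cartridge's underside is within 2 mm of it. A steel ejector pin in the floor pushes the cartridge up with 6 N when home, 3 N at its 8 mm travel, so a freed cartridge rises 8 mm; then only friction holds it. Over 40 N on the socket harms it.
- socket_new: The empty fixed socket, built alike: same origin, axes, sizes and ejector pin (8 mm above the floor when empty). But its head is set 0 to 28 mm higher on the pedestal, so its floor is 26 to 54 mm and its rim 55 to 83 mm above the origin; the setting is not measured and must be felt.
- new_well (a point): Centre of the new well's floor if its head were set lowest (26 mm above the origin); the true floor is 0 to 28 mm higher. Home: foot hard on the floor against the pin's 6 N. Hold it there while letting the tabs go: more than 1 mm off the floor they do not lock. It cannot be pushed in with the tabs out. About 12 N is enough; over 40 N harms it, so go slowly, 10 mm/s or less.
- tape_roll: Loose roll of black tape, 55 mm across, 19 mm tall, on the board between the sockets; a bystander. Origin at its underside.
- feed_wheel_b: Loose dark wheel, 47 mm across, 12 mm thick, lying on the board; a bystander. Origin at its underside.
- roller_b: Loose grooved roller, 41 mm across, 26 mm tall, standing on the board; a bystander. Origin at its underside.

How it is judged:
On the way, in this order (a step that is already met when the one before it is completed fails the run):
1. both tabs are pinched in while the cartridge is still in the old socket (value of joint each of tab_left, tab_right above 0.004 m and horizontal distance between cartridge_foot and socket_old below 0.006 m and z of cartridge_foot in the frame of socket_old below 0.041 m), for 0.1 s.
2. the cartridge is lifted clear of the old socket (z of cartridge_foot in the frame of socket_old above 0.062 m), for 0.1 s.
3. the cartridge is down in the new socket with both tabs still pinched in (value of joint each of tab_left, tab_right above 0.0035 m and horizontal distance between cartridge_foot and socket_new below 0.004 m and z of cartridge_foot in the frame of socket_new below 0.064 m), for 0.1 s.
At the end, for the whole second after the job is handed in: The cartridge stands locked in the new socket: centred within 4 mm, upright within 0.06 rad, underside at most 56.5 mm above the socket's origin, both tabs sprung out to within 1.2 mm of rest, the hooks held under the lips by the pin (over 5 N between cartridge and socket), released and at rest (horizontal distance between cartridge_foot and socket_new below 0.004 m and z of cartridge_foot in the frame of socket_new between 0.024 and 0.0565 m and angle between cartridge_foot's own z axis and vertical below 0.06 rad and angle between the x axis of cartridge_foot and the x axis of socket_new, either way round below 0.1 rad and value of joint each of tab_left, tab_right below 0.0012 m and contact force between cartridge and socket_new above 5 N and linear speed of cartridge below 0.01 m/s); the robot touches nothing.
It fails at once if the cartridge is pulled or pressed against the old socket with more than 40 N (contact force between cartridge and socket_old above 40 N).
It fails at once if the cartridge is pressed against the new socket with more than 40 N (contact force between cartridge and socket_new above 40 N).
It fails at once if the tape roll, wheel or roller on the board is pushed more than 30 mm (distance of any of tape_roll, feed_wheel_b, roller_b from where it was at the start of the episode above 0.03 m).
It also fails if it takes over 48 s, if anything falls off the work surface, if the arm or the gripper's body presses on something with over 40 N, if the wrist force passes 120 N, or if a joint passes its speed limit or range.

## Working session

There is one attempt and no reset: what is moved stays moved. The work goes in short steps, Python scripts to look and compute and a tool call to move; the robot and the scene stay as the last step left them, time stands still between calls to the robot, and variables do not carry over. Pictures are saved under pics/ and viewed, about 8 in all and at most 12, crops included, and the job is handed in when it is done.

Besides the shell and the picture viewer there is one more tool, called after ">>>" as name(argument=value, ...), one argument or row to a line, values as JSON. send_rows: Moves the arm, as the interface text tells. Its arguments: {"type":"object","properties":{"moves":{"type":"array","items":{"type":"array"}}},"required":["moves"]}

```bash
mkdir -p pics; python3 - <<'E'
from workcell import readout, camera, get_calibration
import cv2, json
for n in ("top","side"):
    im=camera(n); cv2.imwrite(f"pics/{n}0.png", cv2.cvtColor(im,cv2.COLOR_RGB2BGR))
    c=get_calibration(n); print(n,{k:(v.tolist() if hasattr(v,'tolist') else v) for k,v in c.items()})
print(readout.get_obs())
E
```

```text
top {'fx': 409.2999324683644, 'fy': 409.2999324683644, 'cx': 263.1547599725112, 'cy': 193.99728141591265, 'k1': -0.09039385754199233, 'R': [[0.007258182815920005, -0.9993849570904861, -0.03430781723540907], [-0.9847970168022208, -0.001189129286105265, -0.17370498458302247], [0.1735573521336904, 0.035047018600566804, -0.9841999552974761]], 't': [-0.032134517704991344, 0.5344631830501151, 1.0574250560463827]}
side {'fx': 417.1725526657177, 'fy': 417.1725526657177, 'cx': 260.35262413525123, 'cy': 190.7974131781464, 'k1': -0.05776448440531809, 'R': [[-0.858808710667491, -0.5121002249627609, -0.01417596821142399], [-0.22180488834787737, 0.396632532355174, -0.8907778767922492], [0.46179020126744486, -0.7618635008127189, -0.45421780694151703]], 't': [0.4126485566210425, 0.38026664820213724, 0.7001927805824624]}
{'clock': 0.1, 'joint_pos': array([-1.15796455e+00,  2.41348196e-01,  3.86146313e-03,  1.33519834e+00,
       -1.20825515e-05,  1.57079175e+00]), 'joint_vel': array([ 0.00117515, -0.00146922,  0.00358746, -0.00120068,  0.00025788,
       -0.00070205]), 'tau': array([ 1.19250330e-03, -3.73137259e+01,  2.53010434e+01,  1.08224872e-02,
        2.12364562e-04,  1.23697839e-05]), 'eef_pos': array([ 0.20042861, -0.45760434,  0.30309753]), 'tool_rot': array([ 9.78770868e-01,  2.04955353e-01, -1.99463456e-04, -9.23089238e-04]), 'ft_force': array([-0.4006461 ,  0.37307481,  1.08119772]), 'ft_torque': array([0.00405037, 0.00243671, 0.00575218]), 'grip_width': 0.08564728972851958}
```

View pics/top0.png

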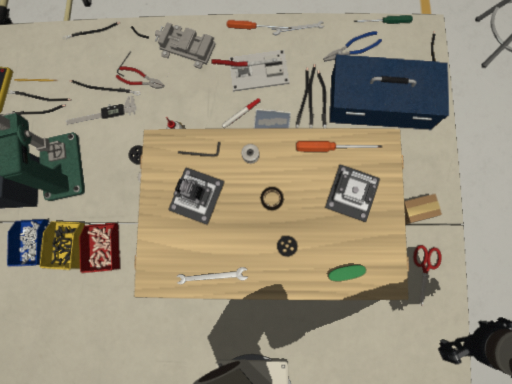

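View pics/side0.png

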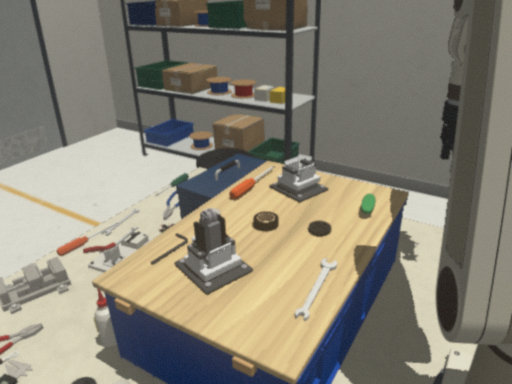

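The top view shows the cartridge socket at about (196,195) and the empty one at (353,192). In the side view they are at about (213,260) and (300,180). I'll enlarge both.

```bash
python3 - <<'E'
import cv2, numpy as np
t=cv2.imread("pics/top0.png"); s=cv2.imread("pics/side0.png")
def crop(im,x,y,w,h,f=5):
    c=cv2.resize(im[y:y+h,x:x+w],None,fx=f,fy=f,interpolation=cv2.INTER_CUBIC)
    for i in range(0,w,10):
        cv2.line(c,(i*f,0),(i*f,6 if i%50 else 12),(0,0,255),1); 
        if i%20==0: cv2.putText(c,str(x+i),(i*f,22),0,.4,(0,0,255),1)
    for i in range(0,h,10):
        cv2.line(c,(0,i*f),(6,i*f),(0,0,255),1)
        if i%20==0: cv2.putText(c,str(y+i),(8,i*f+4),0,.4,(0,0,255),1)
    return c
a=np.hstack([crop(t,160,160,75,65),crop(t,318,158,75,65)])
b=np.hstack([crop(s,170,203,85,90,4),crop(s,265,145,75,90,4)])
b=cv2.copyMakeBorder(b,0,0,0,a.shape[1]-b.shape[1],0)
cv2.imwrite("pics/crop0.png",np.vstack([a,b])[:, :800])
E
```

```text
(no output)
```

View pics/crop0.png

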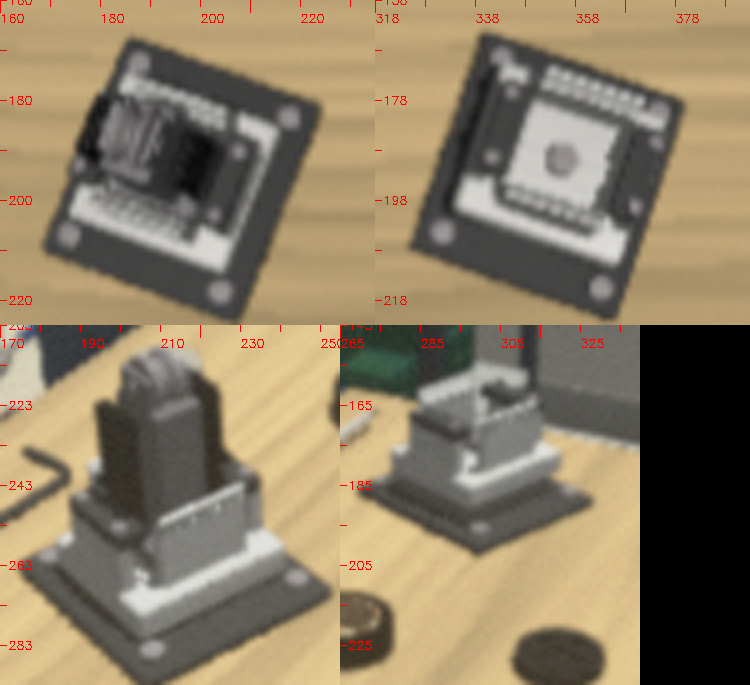

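```bash
cat > h.py <<'E'
import numpy as np, cv2
from workcell import readout, camera, get_calibration, bot
from scipy.spatial.transform import Rotation as Ro
def proj(c,X):
    X=np.atleast_2d(X)@np.array(c["R"]).T+np.array(c["t"]); s=X[:,:2]/X[:,2:]
    s=s*(1+c["k1"]*(s**2).sum(1,keepdims=True))
    return s*[c["fx"],c["fy"]]+[c["cx"],c["cy"]]
def sock(p,pts):
    c,s=np.cos(p[2]),np.sin(p[2]); pts=np.array(pts,float)
    return pts@np.array([[c,s,0],[-s,c,0],[0,0,1]])+[p[0],p[1],0]
E
python3 - <<'E'
from h import *
from scipy.optimize import least_squares
ct,cs=get_calibration("top"),get_calibration("side")
K=[(.055,.05),(.055,-.05),(-.055,-.05),(-.055,.05)]
T=[[(186,167.6),(224.4,180.6),(208,224),(168.6,209.6)],[(339,164.6),(379.6,178.6),(366.4,222),(325.4,207.6)]]
S=[[(175.5,264.2),(253,269.7),(207.5,293)],[(269.5,186.2),(328.2,188.7),(299.5,202)]]
def f(p):
    r=[]
    for i in (0,1):
        P=sock(p[3*i:3*i+3],[(a,b,p[6]) for a,b in K])
        r+=[proj(ct,P)-T[i], proj(cs,P[[0,2,3]])-S[i]]
    return np.vstack(r).ravel()
r=least_squares(f,[.5,.2,-.3,.5,-.2,-.3,.1],loss='soft_l1')
print(r.x.round(4)); print(f(r.x).reshape(-1,2).round(1).tolist())
E
```

```text
[ 0.5043  0.1192 -0.3385  0.5107 -0.2418 -0.3358  0.2009]
[[-0.2, -1.0], [0.7, -0.2], [0.3, 0.6], [-0.1, 0.5], [-1.4, -0.7], [1.3, -0.0], [-0.2, 1.2], [0.2, -0.8], [0.5, -0.9], [-0.2, 0.2], [-0.8, 0.2], [-0.6, -0.0], [1.0, 0.4], [0.7, 0.0]]
```

```bash
cat >> h.py <<'E'
def delta(pos=None,yaw=None):
    "shift (mm) and rotvec in the present tool frame to reach TCP pos, tool pointing straight down with tool x at world yaw"
    o=readout.get_obs(); R=Ro.from_quat(o["tool_rot"])
    if pos is not None: print("shift",(R.inv().apply(np.array(pos)-o["eef_pos"])*1000).round(1).tolist())
    if yaw is not None:
        T=Ro.from_euler("z",yaw)*Ro.from_euler("x",np.pi)
        print("turn",(R.inv()*T).as_rotvec().round(4).tolist())
    print("tcp",o["eef_pos"].round(4).tolist(),"yaw",float(np.arctan2(*R.as_matrix()[[1,0],0]).round(4)),"w",round(o["grip_width"],4),"F",o["ft_force"].round(2).tolist(),"t",round(o["clock"],2))
E
python3 - <<'E'
from h import *
delta([.504,.119,.5],2.803)
c=get_calibration("wrist"); o=readout.get_obs(); R=Ro.from_quat(o["tool_rot"])
C=-np.array(c["R"]).T@c["t"]
print("cam in tool",R.inv().apply(C-o["eef_pos"]),"R",(np.array(c["R"])@R.as_matrix()).round(3).tolist(),c["fx"],c["cx"],c["cy"],c["k1"])
E
```

```text
shift [509.4, -406.7, -196.1]
turn [-0.0009, -0.0023, -2.3902]
tcp [0.2004, -0.4576, 0.3031] yaw 0.4128 w 0.0856 F [-0.4, 0.37, 1.08] t 0.1
cam in tool [ 0.06671354 -0.00032627 -0.07011291] R [[-0.001, 1.0, -0.001], [-0.964, -0.001, -0.265], [-0.265, 0.001, 0.964]] 295.57614711288164 259.6424419978861 186.3726145167816 -0.03368980770338295
```

>>> send_rows(
  moves=[
    [[0, 0, -40], [0, 0, 0], 85],
    [[0, 0, -80], [0, 0, 0], 85],
    [[20, -15, -120], [0, 0, -0.12], 85],
    [[60, -45, -160], [0, 0, -0.24], 85],
    [[90, -72, -170], [0, 0, -0.36], 85],
    [[120, -96, -170], [0, 0, -0.48], 85],
    [[150, -120, -170], [0, 0, -0.6], 85],
    [[180, -144, -170], [0, 0, -0.72], 85],
    [[210, -168, -170], [0, 0, -0.84], 85],
    [[240, -192, -170], [0, 0, -0.96], 85],
    [[270, -216, -170], [0, 0, -1.08], 85],
    [[300, -240, -170], [0, 0, -1.2], 85],
  ],
)

```text
clock: 1.1
eef_pos: [0.3786, -0.1169, 0.4734]
tool_rot: [0.69, 0.724, 0.0, -0.001]
ft_force: [1.3, -0.2, -0.3]
grip_width: 0.0853
```

```bash
python3 - <<'E'
from h import *
delta([.504,.119,.48],2.803)
E
```

```text
shift [229.7, 136.5, -6.3]
turn [0.0003, -0.002, -1.1845]
tcp [0.3786, -0.1169, 0.4734] yaw 1.6185 w 0.0853 F [1.31, -0.22, -0.32] t 1.1
```

>>> send_rows(
  moves=[
    [[25, 14, 0], [0, 0, -0.12], 85],
    [[50, 30, -5], [0, 0, -0.24], 85],
    [[75, 45, -6], [0, 0, -0.36], 85],
    [[100, 60, -6], [0, 0, -0.48], 85],
    [[125, 75, -6], [0, 0, -0.6], 85],
    [[150, 90, -6], [0, 0, -0.72], 85],
    [[175, 104, -6], [0, 0, -0.84], 85],
    [[200, 119, -6], [0, 0, -0.96], 85],
    [[215, 128, -6], [0, 0, -1.08], 85],
    [[230, 136, -6], [0, -0.002, -1.184], 85],
    [[230, 136, -6], [0, -0.002, -1.184], 85],
    [[230, 136, -6], [0, -0.002, -1.184], 85],
  ],
)

```text
clock: 2.1
eef_pos: [0.5037, 0.1199, 0.4787]
tool_rot: [0.169, 0.986, -0.0, -0.001]
ft_force: [-0.0, -0.6, 0.6]
grip_width: 0.0851
```

```bash
python3 - <<'E'
from h import *
delta([.504,.119,.48],2.803)
c=get_calibration("wrist"); im=camera("wrist"); cv2.imwrite("pics/w1.png",im[:,:,::-1])
import pickle; pickle.dump(c,open("w1.pkl","wb"))
# crop with scale 2 around predicted cartridge top
print(proj(c,sock([.5043,.1192,-.3385],[(0,0,.31),(0,.024,.28),(0,-.024,.28),(.055,.05,.201),(-.055,.05,.201)])).round(0).tolist())
E
```

```text
shift [-0.6, -0.7, -1.3]
turn [-0.0013, -0.0016, -0.0005]
tcp [0.5037, 0.1199, 0.4787] yaw 2.8025 w 0.0851 F [-0.04, -0.57, 0.59] t 2.1
[[259.0, 189.0], [285.0, 181.0], [234.0, 181.0], [300.0, 208.0], [303.0, 118.0]]
```

View pics/w1.png

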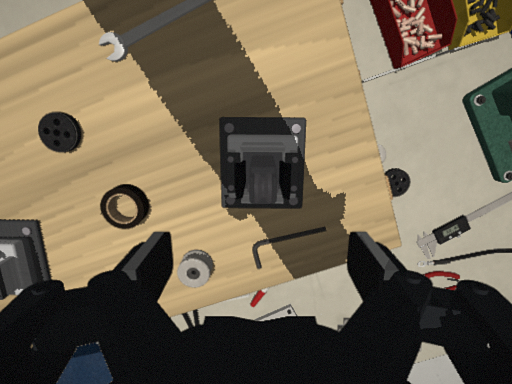

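The cartridge sits near (263,165), with its plate corners at about (221,118), (306,118), (302,208) and (222,206). The fingers straddle it at the bottom of the picture. I'll crop in to measure.

```bash
cat >> h.py <<'E'
def crop(im,x,y,w,h,f=5,pts=()):
    c=cv2.resize(im[y:y+h,x:x+w],None,fx=f,fy=f,interpolation=cv2.INTER_CUBIC)
    c=cv2.convertScaleAbs(c,alpha=1.8)
    for i in range(0,w,10):
        cv2.line(c,(i*f,0),(i*f,8),(0,0,255),1)
        if i%20==0: cv2.putText(c,str(x+i),(i*f,20),0,.4,(0,0,255),1)
    for i in range(0,h,10):
        cv2.line(c,(0,i*f),(8,i*f),(0,0,255),1)
        if i%20==0: cv2.putText(c,str(y+i),(10,i*f+4),0,.4,(0,0,255),1)
    for p in pts: cv2.circle(c,(int((p[0]-x+.5)*f),int((p[1]-y+.5)*f)),3,(0,255,0),1)
    return c
E
python3 - <<'E'
from h import *; import pickle
c=pickle.load(open("w1.pkl","rb")); im=cv2.imread("pics/w1.png")
P=[(a,b,.201) for a in(.055,-.055) for b in (.05,-.05)]+[(a,b,.283) for a in (.013,-.013) for b in (.024,-.024)]
q=proj(c,sock([.5043,.1192,-.3385],P)); print(q.round(1).tolist())
cv2.imwrite("pics/w1c.png",crop(im,208,105,110,115,5,q))
E
```

```text
[[299.9, 208.1], [219.7, 208.1], [303.2, 117.5], [216.2, 117.6], [285.1, 194.9], [234.1, 195.0], [285.7, 167.8], [233.4, 167.8]]
```

View pics/w1c.png

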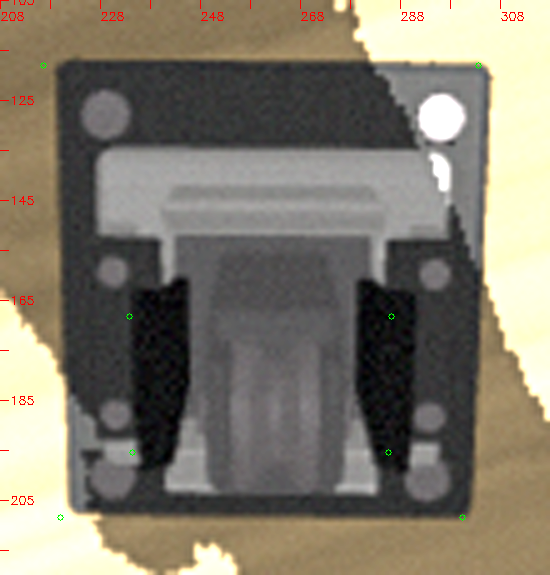

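```bash
python3 - <<'E'
from h import *
cs=get_calibration("side")
p=[.5043,.1192,-.3385]
R=-2.8e-3
# tool y at yaw 2.803: tool y = yaw-90deg
a=2.803-np.pi/2; p=[p[0]+.0028*np.cos(a),p[1]+.0028*np.sin(a),p[2]]; print(p)
for g in (.275,.280,.285,.290):
    print(g,"roller top",proj(cs,sock(p,[(0,0,g+.037)])).round(1).tolist(),
     "L face top corners",proj(cs,sock(p,[(.013,.024,g+.017),(-.013,.024,g+.017),(-.013,-.024,g+.017)])).round(1).tolist(), "plate0",proj(cs,sock(p,[(-.055,.05,g-.083),(-.055,.05,g-.075)])).round(1).tolist())
s=cv2.imread("pics/side0.png")
a=crop(s,185,203,60,60,7); cv2.imwrite("pics/sc.png",a)
print(bot.tips_ahead)
E
```

```text
[np.float64(0.5052300479437993), np.float64(0.12184102457812011), -0.3385]
0.275 roller top [[207.8, 213.8]] L face top corners [[192.6, 225.8], [200.9, 232.1], [224.7, 222.2]] plate0 [[206.3, 299.1], [205.9, 295.3]]
0.28 roller top [[207.6, 211.2]] L face top corners [[192.3, 223.3], [200.6, 229.6], [224.5, 219.7]] plate0 [[206.0, 296.8], [205.6, 293.0]]
0.285 roller top [[207.4, 208.6]] L face top corners [[192.0, 220.8], [200.4, 227.0], [224.3, 217.1]] plate0 [[205.8, 294.4], [205.4, 290.6]]
0.29 roller top [[207.2, 206.0]] L face top corners [[191.8, 218.2], [200.1, 224.4], [224.2, 214.6]] plate0 [[205.6, 292.1], [205.2, 288.2]]
0.0726
```

View pics/sc.png

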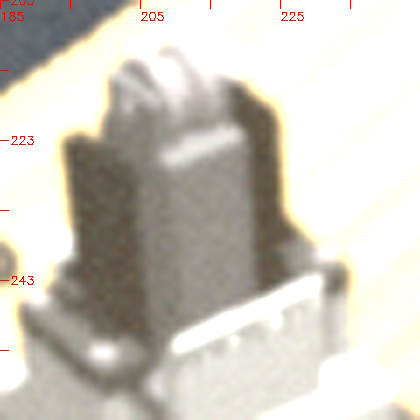

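The left tab's top is near (194.7,222.3) and the roller top near (208.6,209.9). Both put the grip height at about 0.281. Descending now.

>>> send_rows(
  moves=[
    [[0, 1, 0], [0, 0, 0], 80],
    [[-0.4, 2, 25], [0, 0, 0.009], 75],
    [[-0.8, 2.7, 50], [-0.001, -0.001, 0.009], 75],
    [[-0.8, 2.7, 75], [-0.001, -0.001, 0.009], 75],
    [[-0.8, 2.7, 95], [-0.001, -0.001, 0.009], 75],
    [[-0.8, 2.7, 110], [-0.001, -0.001, 0.009], 75],
    [[-0.8, 2.7, 122], [-0.001, -0.001, 0.009], 75],
    [[-0.8, 2.7, 131], [-0.001, -0.001, 0.009], 72],
    [[-0.8, 2.7, 136], [-0.001, -0.001, 0.009], 68],
    [[-0.8, 2.7, 138], [-0.001, -0.001, 0.009], 64],
    [[-0.8, 2.7, 138.5], [-0.001, -0.001, 0.009], 60],
    [[-0.8, 2.7, 138.5], [-0.001, -0.001, 0.009], 58],
  ],
)

```text
clock: 3.15
eef_pos: [0.5051, 0.1213, 0.3414]
tool_rot: [0.174, 0.985, 0.0, 0.001]
ft_force: [0.8, -0.5, 1.0]
grip_width: 0.0579
```

```bash
python3 - <<'E'
from h import *
delta([.5052,.1218,.34],2.7935)
im=camera("wrist"); cv2.imwrite("pics/w2.png",im[:,:,::-1]); s=camera("side"); cv2.imwrite("pics/s2.png",s[:,:,::-1])
a=cv2.resize(im[60:330,110:410,::-1],None,fx=1.9,fy=1.9)
b=cv2.resize(s[180:310,160:275,::-1],None,fx=513/130,fy=513/130)[:,:230+224]
a=a[:513]; out=np.hstack([a,b[:a.shape[0]]]); out=cv2.resize(out,(800,int(out.shape[0]*800/out.shape[1])))
cv2.imwrite("pics/c2.png",cv2.convertScaleAbs(out,alpha=1.6)); print(out.shape)
E
```

```text
shift [0.1, 0.5, 1.4]
turn [0.0007, 0.0011, -0.0015]
tcp [0.5051, 0.1213, 0.3414] yaw 2.792 w 0.0579 F [0.81, -0.5, 0.98] t 3.15
(400, 800, 3)
```

View pics/c2.png

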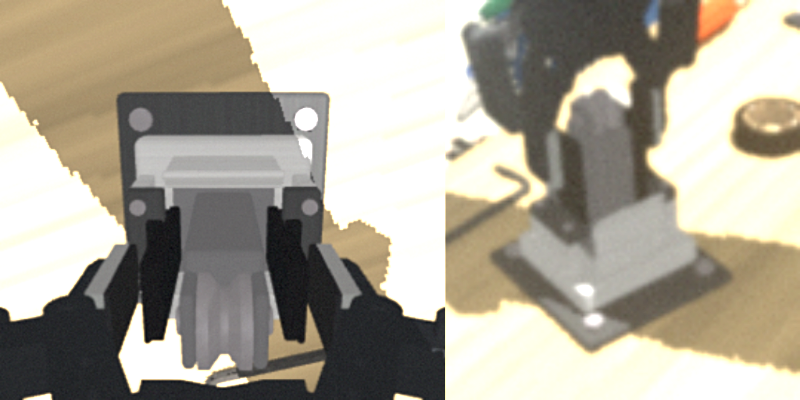

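The pads straddle both tabs evenly, with the tabs at about x 143 and 308 in the crop and the pads at about 128 and 320. The tips are beside the tabs and above the head. Closing gradually.

>>> send_rows(
  moves=[
    [[0, 0.5, 0], [0, 0, 0], 55],
    [[0, 0.5, 0], [0, 0, 0], 52],
    [[0, 0.5, 0], [0, 0, 0], 50],
    [[0, 0.5, 0], [0, 0, 0], 48.5],
    [[0, 0.5, 0], [0, 0, 0], 47],
    [[0, 0.5, 0], [0, 0, 0], 46],
    [[0, 0.5, 0], [0, 0, 0], 45],
    [[0, 0.5, 0], [0, 0, 0], 44],
  ],
)

```text
clock: 3.92
eef_pos: [0.5055, 0.1219, 0.342]
tool_rot: [0.174, 0.985, 0.001, 0.001]
ft_force: [-0.3, 0.2, 3.6]
grip_width: 0.0441
```

>>> send_rows(
  moves=[
    [[0, 0, 0], [0, 0, 0], 42.5],
    [[0, 0, 0], [0, 0, 0], 41.5],
    [[0, 0, 0], [0, 0, 0], 40.5],
    [[0, 0, 0], [0, 0, 0], 39.5],
    [[0, 0, 0], [0, 0, 0], 38.5],
    [[0, 0, 0], [0, 0, 0], 37],
    [[0, 0, 0], [0, 0, 0], 36],
    [[0, 0, 0], [0, 0, 0], 34],
    [[0, 0, 0], [0, 0, 0], 30],
    [[0, 0, 0], [0, 0, 0], 28],
  ],
)

```text
clock: 4.75
eef_pos: [0.5053, 0.1217, 0.3434]
tool_rot: [0.174, 0.985, 0.001, 0.002]
ft_force: [-2.8, -1.9, 10.5]
grip_width: 0.0313
```

```bash
python3 - <<'E'
from h import *
delta()
im=camera("wrist"); cv2.imwrite("pics/w3.png",im[:,:,::-1]); s=camera("side"); cv2.imwrite("pics/s3.png",s[:,:,::-1])
a=cv2.resize(im[60:330,110:410,::-1],None,fx=1.5,fy=1.5)
b=cv2.resize(s[190:280,175:250,::-1],(338,405),interpolation=cv2.INTER_CUBIC)
cv2.imwrite("pics/c3.png",cv2.convertScaleAbs(np.hstack([a,b]),alpha=1.8))
delta()
E
```

```text
tcp [0.5053, 0.1217, 0.3434] yaw 2.7921 w 0.0313 F [-2.84, -1.93, 10.47] t 4.75
tcp [0.5053, 0.1217, 0.3434] yaw 2.792 w 0.0312 F [-2.9, -1.23, 10.42] t 4.85
```

View pics/c3.png

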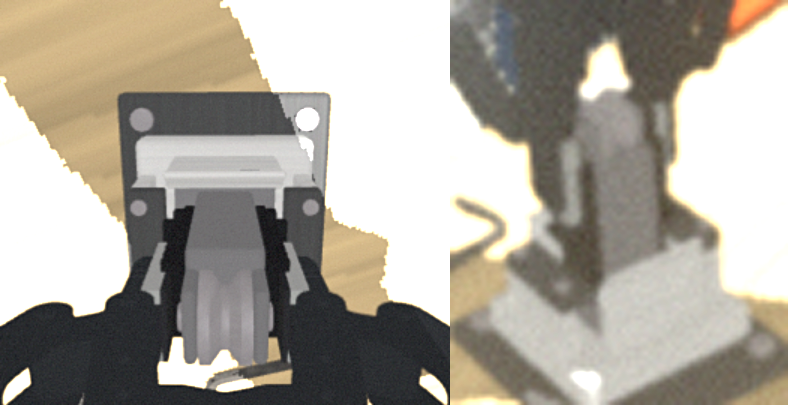

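The tabs look pushed in, with the pads on them. The width reading is lower than expected, at 31 mm. I'll test with a very small lift and watch the force.

>>> send_rows(
  moves=[
    [[0, 0, -0.5], [0, 0, 0], 28],
    [[0, 0, -1], [0, 0, 0], 28],
    [[0, 0, -1.5], [0, 0, 0], 28],
    [[0, 0, -2], [0, 0, 0], 28],
    [[0, 0, -2.5], [0, 0, 0], 28],
    [[0, 0, -3], [0, 0, 0], 28],
  ],
)

```text
clock: 5.35
eef_pos: [0.5053, 0.1217, 0.3462]
tool_rot: [0.174, 0.985, 0.0, 0.002]
ft_force: [-1.3, -1.1, 4.6]
grip_width: 0.0309
```

>>> send_rows(
  moves=[
    [[0, 0, -1], [0, 0, 0], 28],
    [[0, 0, -2], [0, 0, 0], 28],
    [[0, 0, -3], [0, 0, 0], 28],
    [[0, 0, -4], [0, 0, 0], 28],
    [[0, 0, -5], [0, 0, 0], 28],
    [[0, 0, -6], [0, 0, 0], 28],
    [[0, 0, -7], [0, 0, 0], 28],
    [[0, 0, -8], [0, 0, 0], 28],
    [[0, 0, -9], [0, 0, 0], 28],
    [[0, 0, -10], [0, 0, 0], 28],
  ],
)

```text
clock: 6.18
eef_pos: [0.5052, 0.1217, 0.3559]
tool_rot: [0.174, 0.985, 0.0, 0.001]
ft_force: [0.3, -0.5, -2.2]
grip_width: 0.031
```

>>> send_rows(
  moves=[
    [[0, 0, -8], [0, 0, 0], 28],
    [[0, 0, -20], [0, 0, 0], 28],
    [[0, 0, -35], [0, 0, 0], 28],
    [[0, 0, -50], [0, 0, 0], 28],
    [[0, 0, -65], [0, 0, 0], 28],
    [[0, 0, -78], [0, 0, 0], 28],
    [[0, 0, -86], [0, 0, 0], 28],
    [[-4, -10, -90], [0, 0, 0], 28],
    [[-12, -30, -92], [0, 0, 0], 28],
    [[-23, -58, -93], [0, 0, 0], 28],
    [[-34, -90, -93], [0, 0, 0], 28],
    [[-46, -120, -93], [0, 0, 0], 28],
  ],
)

```text
clock: 7.18
eef_pos: [0.5065, -0.0085, 0.4485]
tool_rot: [0.173, 0.985, 0.0, 0.001]
ft_force: [0.9, -0.3, -1.5]
grip_width: 0.0304
```

```bash
python3 - <<'E'
from h import *
delta([.5107,-.2418,.449],2.8)
E
```

```text
shift [-83.6, -217.8, -0.4]
turn [0.0004, 0.0018, -0.0069]
tcp [0.5065, -0.0085, 0.4485] yaw 2.7931 w 0.0304 F [0.88, -0.34, -1.45] t 7.18
```

>>> send_rows(
  moves=[
    [[-11, -29, 0], [0, 0, 0], 28],
    [[-22, -58, 0], [0, 0, 0], 28],
    [[-33, -87, 0], [0, 0, 0], 28],
    [[-44, -116, 0], [0, 0, 0], 28],
    [[-55, -144, 0], [0, 0, 0], 28],
    [[-66, -172, 0], [0, 0, 0], 28],
    [[-75, -196, 0], [0, 0, 0], 28],
    [[-81, -212, 0], [0, 0, 0], 28],
    [[-84, -218, 0], [0, 0.002, 0], 28],
    [[-84, -218, 0], [0, 0.002, 0], 28],
    [[-84, -218, 0], [0, 0.002, 0], 28],
  ],
)

```text
clock: 8.1
eef_pos: [0.5108, -0.2421, 0.4481]
tool_rot: [0.174, 0.985, 0.001, -0.001]
ft_force: [-0.1, -0.7, -0.7]
grip_width: 0.0305
```

```bash
python3 - <<'E'
from h import *; import pickle
delta()
c=get_calibration("wrist"); im=camera("wrist")[:,:,::-1].copy(); cv2.imwrite("pics/w4.png",im); pickle.dump(c,open("w4.pkl","wb"))
K=[(a,b,.201) for a in(.055,-.055) for b in (.05,-.05)]
q=proj(c,sock([.5107,-.2418,-.3358],K)); print(q.round(1).tolist())
a=crop(im,205,60,125,160,3.75 and 4,q); 
s=camera("side")[:,:,::-1].copy(); cv2.imwrite("pics/s4.png",s)
b=cv2.convertScaleAbs(cv2.resize(s[110:215,255:335],(290,380),interpolation=cv2.INTER_CUBIC),alpha=1.5)
b=cv2.copyMakeBorder(b,0,a.shape[0]-380,0,0,0)[:600]
out=np.hstack([a[:600],b[:600]]); print(out.shape); cv2.imwrite("pics/c4.png",out[:600,:800])
E
```

```text
tcp [0.5108, -0.2421, 0.4481] yaw 2.7925 w 0.0305 F [-0.14, -0.66, -0.66] t 8.1
[[304.1, 215.4], [216.8, 216.6], [306.7, 116.9], [211.4, 118.3]]
(600, 790, 3)
```

View pics/c4.png

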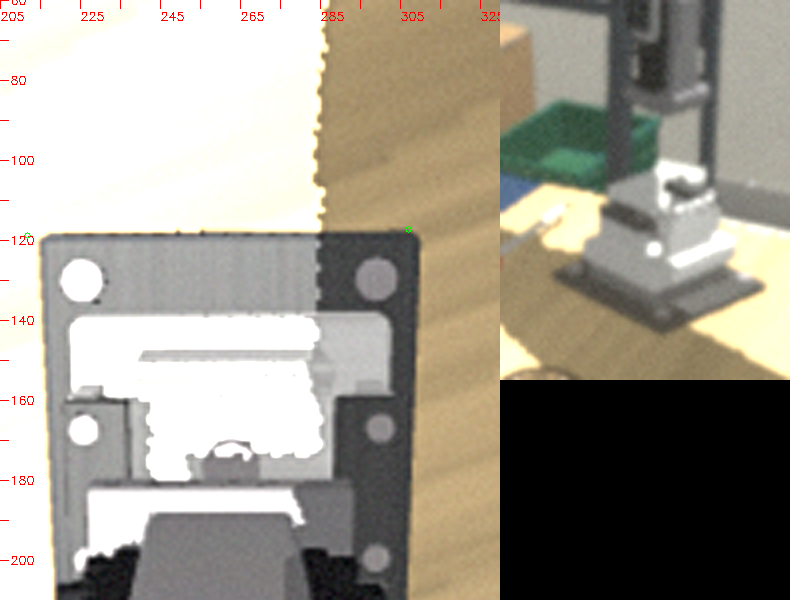

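```bash
python3 - <<'E'
from h import *; import pickle
from scipy.optimize import least_squares
def fit(f,K,px,p0):
    c=pickle.load(open(f,"rb"))
    return least_squares(lambda p:(proj(c,sock(p,[(*k,.201) for k in K]))-px).ravel(),p0).x
o=fit("w1.pkl",[(-.055,-.05),(-.055,.05),(.055,.05),(.055,-.05)],[(219.2,117),(306,118.2),(302,208),(222,207.6)],[.504,.12,-.34])
n=fit("w4.pkl",[(-.055,-.05),(-.055,.05)],[(215.75,118.75),(310,118.5)],[.51,-.24,-.34])
print("old",o,"new",n)
# carry grip offset (TCP rel. old socket at grip) over to new, yaw difference included
g=np.array([.5053,.1217])-o[:2]; print("grip off mm",g*1000,"rel yaw",2.792-np.pi-o[2])
d=n[2]-o[2]; t=n[:2]+g; print("target",t,"yaw",2.792+d)
delta([*t,.43],2.792+d)
E
```

```text
old [ 0.50519467  0.12211224 -0.34626537] new [ 0.51288965 -0.23896794 -0.34691765]
grip off mm [ 0.10532556 -0.41224141] rel yaw -0.0033272792428892806
target [ 0.51299497 -0.23938019] yaw 2.7913477237719793
shift [-1.3, 2.2, 18.7]
turn [0.0009, -0.0004, 0.0029]
tcp [0.511, -0.2411, 0.4487] yaw 2.7943 w 0.0309 F [0.72, 0.34, -1.34] t 8.2
```

>>> send_rows(
  moves=[
    [[-0.6, 1.1, 5], [0, 0, 0], 28],
    [[-1.3, 2.2, 12], [0.001, 0, 0.002], 28],
    [[-1.3, 2.2, 20], [0.001, 0, 0.003], 28],
    [[-1.3, 2.2, 27], [0.001, 0, 0.003], 28],
    [[-1.3, 2.2, 32], [0.001, 0, 0.003], 28],
    [[-1.3, 2.2, 34], [0.001, 0, 0.003], 28],
    [[-1.3, 2.2, 34], [0.001, 0, 0.003], 28],
    [[-1.3, 2.2, 34], [0.001, 0, 0.003], 28],
  ],
)

```text
clock: 8.87
eef_pos: [0.513, -0.2393, 0.4148]
tool_rot: [0.174, 0.985, -0.0, -0.0]
ft_force: [0.2, 0.0, -0.6]
grip_width: 0.0307
```

```bash
python3 - <<'E'
from h import *
delta([.5130,-.2394,.415],2.7915)
c=get_calibration("wrist"); im=camera("wrist")[:,:,::-1].copy(); cv2.imwrite("pics/w5.png",im)
s=camera("side")[:,:,::-1].copy()
a=cv2.convertScaleAbs(cv2.resize(im[80:300,180:345],(450,600),interpolation=cv2.INTER_CUBIC),alpha=1.5)
b=cv2.convertScaleAbs(cv2.resize(s[115:215,255:335],(340,425),interpolation=cv2.INTER_CUBIC),alpha=1.5)
b=cv2.copyMakeBorder(b,0,175,0,0,0)
cv2.imwrite("pics/c5.png",np.hstack([a,b]))
E
```

```text
shift [-0.0, -0.1, -0.2]
turn [-0.0002, -0.0003, -0.0]
tcp [0.513, -0.2393, 0.4148] yaw 2.7915 w 0.0307 F [0.18, 0.01, -0.63] t 8.87
```

View pics/c5.png

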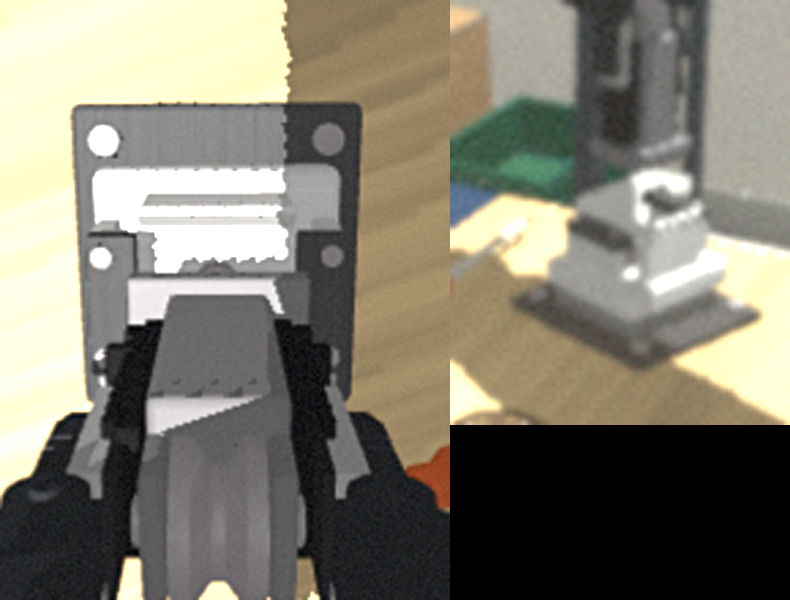

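The held cartridge is centred over the new socket: foot centre at about 218, plate centre at about 217. Descending slowly by feel.

>>> send_rows(
  moves=[
    [[0, 0, 0.8], [0, 0, 0], 28],
    [[0, 0, 1.6], [0, 0, 0], 28],
    [[0, 0, 2.4], [0, 0, 0], 28],
    [[0, 0, 3.2], [0, 0, 0], 28],
    [[0, 0, 4], [0, 0, 0], 28],
    [[0, 0, 4.8], [0, 0, 0], 28],
    [[0, 0, 5.6], [0, 0, 0], 28],
    [[0, 0, 6.4], [0, 0, 0], 28],
    [[0, 0, 7.2], [0, 0, 0], 28],
    [[0, 0, 8], [0, 0, 0], 28],
    [[0, 0, 8.8], [0, 0, 0], 28],
    [[0, 0, 9.6], [0, 0, 0], 28],
  ],
)

```text
clock: 9.97
eef_pos: [0.5131, -0.2395, 0.4055]
tool_rot: [0.174, 0.985, -0.0, 0.0]
ft_force: [0.4, -1.2, -2.2]
grip_width: 0.0309
```

>>> send_rows(
  moves=[
    [[0, 0, 0.8], [0, 0, 0], 28],
    [[0, 0, 1.6], [0, 0, 0], 28],
    [[0, 0, 2.4], [0, 0, 0], 28],
    [[0, 0, 3.2], [0, 0, 0], 28],
    [[0, 0, 4], [0, 0, 0], 28],
    [[0, 0, 4.8], [0, 0, 0], 28],
    [[0, 0, 5.6], [0, 0, 0], 28],
    [[0, 0, 6.4], [0, 0, 0], 28],
  ],
)

```text
clock: 10.63
eef_pos: [0.5131, -0.2395, 0.399]
tool_rot: [0.174, 0.985, -0.0, 0.0]
ft_force: [-0.3, 0.2, -2.0]
grip_width: 0.0305
```

>>> send_rows(
  moves=[
    [[0, 0, 0.8], [0, 0, 0], 28],
    [[0, 0, 1.6], [0, 0, 0], 28],
    [[0, 0, 2.4], [0, 0, 0], 28],
    [[0, 0, 3.2], [0, 0, 0], 28],
    [[0, 0, 4], [0, 0, 0], 28],
    [[0, 0, 4.8], [0, 0, 0], 28],
  ],
)

```text
clock: 11.13
eef_pos: [0.5131, -0.2395, 0.3941]
tool_rot: [0.174, 0.985, -0.0, 0.0]
ft_force: [-0.4, 0.0, -0.6]
grip_width: 0.0307
```

>>> send_rows(
  moves=[
    [[0, 0, 0.8], [0, 0, 0], 28],
    [[0, 0, 1.6], [0, 0, 0], 28],
    [[0, 0, 2.4], [0, 0, 0], 28],
    [[0, 0, 3.2], [0, 0, 0], 28],
    [[0, 0, 4], [0, 0, 0], 28],
    [[0, 0, 4.8], [0, 0, 0], 28],
  ],
)

```text
clock: 11.63
eef_pos: [0.5131, -0.2395, 0.3893]
tool_rot: [0.174, 0.985, -0.0, 0.0]
ft_force: [-0.2, -0.8, -1.5]
grip_width: 0.0306
```

>>> send_rows(
  moves=[
    [[0, 0, 0.8], [0, 0, 0], 28],
    [[0, 0, 1.6], [0, 0, 0], 28],
    [[0, 0, 2.4], [0, 0, 0], 28],
    [[0, 0, 3.2], [0, 0, 0], 28],
    [[0, 0, 4], [0, 0, 0], 28],
  ],
)

```text
clock: 12.05
eef_pos: [0.5131, -0.2395, 0.3852]
tool_rot: [0.174, 0.985, -0.0, 0.0]
ft_force: [-0.8, 0.0, -0.9]
grip_width: 0.0307
```

>>> send_rows(
  moves=[
    [[0, 0, 0.8], [0, 0, 0], 28],
    [[0, 0, 1.6], [0, 0, 0], 28],
    [[0, 0, 2.4], [0, 0, 0], 28],
    [[0, 0, 3.2], [0, 0, 0], 28],
  ],
)

```text
clock: 12.38
eef_pos: [0.5131, -0.2395, 0.3819]
tool_rot: [0.174, 0.985, -0.0, 0.0]
ft_force: [0.2, 0.4, -2.1]
grip_width: 0.0304
```

>>> send_rows(
  moves=[
    [[0, 0, 0.8], [0, 0, 0], 28],
    [[0, 0, 1.6], [0, 0, 0], 28],
    [[0, 0, 2.4], [0, 0, 0], 28],
    [[0, 0, 3.2], [0, 0, 0], 28],
  ],
)

```text
clock: 12.72
eef_pos: [0.5131, -0.2395, 0.3786]
tool_rot: [0.174, 0.985, -0.0, 0.0]
ft_force: [0.5, 0.1, -1.8]
grip_width: 0.0311
```

>>> send_rows(
  moves=[
    [[0, 0, 0.8], [0, 0, 0], 28],
    [[0, 0, 1.6], [0, 0, 0], 28],
    [[0, 0, 2.4], [0, 0, 0], 28],
    [[0, 0, 3.2], [0, 0, 0], 28],
  ],
)

```text
clock: 13.05
eef_pos: [0.5131, -0.2395, 0.3753]
tool_rot: [0.174, 0.985, -0.0, 0.0]
ft_force: [0.4, -0.5, -1.7]
grip_width: 0.0306
```

>>> send_rows(
  moves=[
    [[0, 0, 0.8], [0, 0, 0], 28],
    [[0, 0, 1.6], [0, 0, 0], 28],
    [[0, 0, 2.4], [0, 0, 0], 28],
    [[0, 0, 3.2], [0, 0, 0], 28],
  ],
)

```text
clock: 13.38
eef_pos: [0.5131, -0.2395, 0.372]
tool_rot: [0.174, 0.985, -0.0, 0.0]
ft_force: [0.9, 1.1, -2.5]
grip_width: 0.0306
```

>>> send_rows(
  moves=[
    [[0, 0, 0.8], [0, 0, 0], 28],
    [[0, 0, 1.6], [0, 0, 0], 28],
    [[0, 0, 2.4], [0, 0, 0], 28],
    [[0, 0, 3.2], [0, 0, 0], 28],
  ],
)

```text
clock: 13.72
eef_pos: [0.5131, -0.2395, 0.3688]
tool_rot: [0.174, 0.985, -0.0, 0.0]
ft_force: [0.2, -0.9, -1.9]
grip_width: 0.031
```

>>> send_rows(
  moves=[
    [[0, 0, 0.8], [0, 0, 0], 28],
    [[0, 0, 1.6], [0, 0, 0], 28],
    [[0, 0, 2.4], [0, 0, 0], 28],
  ],
)

```text
clock: 13.97
eef_pos: [0.5131, -0.2395, 0.3663]
tool_rot: [0.174, 0.985, -0.0, 0.0]
ft_force: [0.1, 0.8, -1.1]
grip_width: 0.0309
```

>>> send_rows(
  moves=[
    [[0, 0, 0.8], [0, 0, 0], 28],
    [[0, 0, 1.6], [0, 0, 0], 28],
    [[0, 0, 2.4], [0, 0, 0], 28],
  ],
)

```text
clock: 14.22
eef_pos: [0.5131, -0.2395, 0.3638]
tool_rot: [0.174, 0.985, -0.0, 0.0]
ft_force: [0.2, 1.0, -1.0]
grip_width: 0.0307
```

>>> send_rows(
  moves=[
    [[0, 0, 0.8], [0, 0, 0], 28],
    [[0, 0, 1.6], [0, 0, 0], 28],
    [[0, 0, 2.4], [0, 0, 0], 28],
  ],
)

```text
clock: 14.47
eef_pos: [0.5131, -0.2395, 0.3614]
tool_rot: [0.174, 0.985, -0.0, 0.0]
ft_force: [0.0, -0.3, 0.9]
grip_width: 0.0306
```

>>> send_rows(
  moves=[
    [[0, 0, 0.8], [0, 0, 0], 28],
    [[0, 0, 1.6], [0, 0, 0], 28],
    [[0, 0, 2.4], [0, 0, 0], 28],
  ],
)

```text
clock: 14.72
eef_pos: [0.5131, -0.2395, 0.3595]
tool_rot: [0.174, 0.985, -0.0, 0.001]
ft_force: [-0.2, 0.4, 1.6]
grip_width: 0.0303
```

>>> send_rows(
  moves=[
    [[0, 0, 0.8], [0, 0, 0], 28],
    [[0, 0, 1.6], [0, 0, 0], 28],
  ],
)

```text
clock: 14.88
eef_pos: [0.5131, -0.2395, 0.3584]
tool_rot: [0.174, 0.985, -0.0, 0.001]
ft_force: [-0.2, 0.3, 3.2]
grip_width: 0.0309
```

Pin contact came at TCP z of about 0.362, so the floor should be near 0.354.

>>> send_rows(
  moves=[
    [[0, 0, 0.7], [0, 0, 0], 28],
    [[0, 0, 1.4], [0, 0, 0], 28],
  ],
)

```text
clock: 15.05
eef_pos: [0.5131, -0.2395, 0.3572]
tool_rot: [0.174, 0.985, -0.0, 0.001]
ft_force: [-1.1, 0.0, 2.7]
grip_width: 0.0309
```

>>> send_rows(
  moves=[
    [[0, 0, 0.7], [0, 0, 0], 28],
    [[0, 0, 1.4], [0, 0, 0], 28],
  ],
)

```text
clock: 15.22
eef_pos: [0.5131, -0.2395, 0.356]
tool_rot: [0.174, 0.985, -0.0, 0.001]
ft_force: [-0.4, 1.6, 4.4]
grip_width: 0.0304
```

>>> send_rows(
  moves=[
    [[0, 0, 0.7], [0, 0, 0], 28],
    [[0, 0, 1.4], [0, 0, 0], 28],
  ],
)

```text
clock: 15.38
eef_pos: [0.513, -0.2395, 0.3547]
tool_rot: [0.174, 0.985, -0.0, 0.001]
ft_force: [-2.0, 0.6, 4.3]
grip_width: 0.0307
```

>>> send_rows(
  moves=[
    [[0, 0, 0.6], [0, 0, 0], 28],
    [[0, 0, 0.9], [0, 0, 0], 28],
  ],
)

```text
clock: 15.55
eef_pos: [0.513, -0.2395, 0.3539]
tool_rot: [0.174, 0.985, -0.001, 0.002]
ft_force: [-1.4, 0.9, 4.4]
grip_width: 0.0308
```

>>> send_rows(
  moves=[
    [[0, 0, 0.6], [0, 0, 0], 28],
    [[0, 0, 0.9], [0, 0, 0], 28],
  ],
)

```text
clock: 15.72
eef_pos: [0.513, -0.2395, 0.3535]
tool_rot: [0.174, 0.985, -0.001, 0.002]
ft_force: [-2.3, 0.4, 6.9]
grip_width: 0.0309
```

>>> send_rows(
  moves=[
    [[0, 0, 0.7], [0, 0, 0], 28],
    [[0, 0, 1.3], [0, 0, 0], 28],
    [[0, 0, 1.3], [0, 0, 0], 28],
  ],
)

```text
clock: 15.97
eef_pos: [0.5129, -0.2394, 0.3535]
tool_rot: [0.174, 0.985, -0.001, 0.003]
ft_force: [-3.7, 0.8, 8.2]
grip_width: 0.0308
```

>>> send_rows(
  moves=[
    [[0, 0, 0.7], [0, 0, 0], 28],
    [[0, 0, 1.3], [0, 0, 0], 28],
    [[0, 0, 1.6], [0, 0, 0], 28],
  ],
)

```text
clock: 16.22
eef_pos: [0.5128, -0.2394, 0.3534]
tool_rot: [0.174, 0.985, -0.001, 0.003]
ft_force: [-2.5, 2.0, 10.4]
grip_width: 0.0309
```

The cartridge is home: z has stopped at 0.3535 with about 12 N. I'll hold the push and open gently.

>>> send_rows(
  moves=[
    [[0, 0, 2], [0, 0, 0], 28],
    [[0, 0, 2.4], [0, 0, 0], 30],
    [[0, 0, 2.6], [0, 0, 0], 32],
    [[0, 0, 2.8], [0, 0, 0], 33],
    [[0, 0, 2.8], [0, 0, 0], 34],
  ],
)

```text
clock: 16.63
eef_pos: [0.5126, -0.2393, 0.3525]
tool_rot: [0.174, 0.985, -0.001, 0.005]
ft_force: [-3.7, 2.9, 11.1]
grip_width: 0.0341
```

>>> send_rows(
  moves=[
    [[0, 0, 2.8], [0, 0, 0], 35],
    [[0, 0, 2.8], [0, 0, 0], 36],
    [[0, 0, 2.8], [0, 0, 0], 37],
    [[0, 0, 2.8], [0, 0, 0], 38],
  ],
)

```text
clock: 16.97
eef_pos: [0.5129, -0.2394, 0.3514]
tool_rot: [0.174, 0.985, -0.002, 0.006]
ft_force: [-2.6, 1.3, 9.2]
grip_width: 0.0378
```

>>> send_rows(
  moves=[
    [[0, 0, 3], [0, 0.004, 0], 39],
    [[0, 0, 3.2], [0, 0.006, 0], 40],
    [[0, 0, 3.4], [-0.001, 0.008, 0], 41],
    [[0, 0, 3.6], [-0.002, 0.01, 0], 42],
  ],
)

```text
clock: 17.3
eef_pos: [0.5137, -0.2398, 0.3492]
tool_rot: [0.174, 0.985, -0.0, 0.003]
ft_force: [-1.2, -0.2, 6.8]
grip_width: 0.0419
```

```bash
python3 -c "
from h import *
delta([.513,-.2394,.35],2.7915)"
```

```text
shift [0.7, 0.1, -0.8]
turn [0.0004, 0.0063, -0.0002]
tcp [0.5137, -0.2398, 0.3492] yaw 2.7913 w 0.0419 F [-1.18, -0.15, 6.75] t 17.3
```

>>> send_rows(
  moves=[
    [[0.4, 0, 1.5], [0, 0.004, 0], 42],
    [[0.7, 0, 2.5], [0, 0.006, 0], 42],
    [[0.7, 0, 3.5], [0, 0.006, 0], 42],
    [[0.7, 0, 4], [0, 0.006, 0], 42],
  ],
)

```text
clock: 17.63
eef_pos: [0.5138, -0.2399, 0.3465]
tool_rot: [0.174, 0.985, -0.0, 0.002]
ft_force: [-1.5, 0.5, 7.8]
grip_width: 0.0421
```

>>> send_rows(
  moves=[
    [[0.4, 0, 1.5], [0, 0.004, 0], 42],
    [[0.6, 0, 2.5], [0, 0.004, 0], 42],
    [[0.6, 0, 3.5], [0, 0.004, 0], 42],
  ],
)

```text
clock: 17.88
eef_pos: [0.5141, -0.24, 0.3445]
tool_rot: [0.174, 0.985, -0.0, 0.002]
ft_force: [-0.9, 0.7, 8.0]
grip_width: 0.042
```

>>> send_rows(
  moves=[
    [[0, 0, 1], [0, 0.002, 0], 42],
    [[0, 0, 2], [0, 0.002, 0], 42],
    [[0, 0, 3], [0, 0.002, 0], 42],
  ],
)

```text
clock: 18.13
eef_pos: [0.5146, -0.2402, 0.3438]
tool_rot: [0.174, 0.985, -0.001, 0.003]
ft_force: [-4.1, 2.0, 16.8]
grip_width: 0.0421
```

The fingertips now bear on the shoulders, at about 17 N. I'll keep that push and let the tabs out.

>>> send_rows(
  moves=[
    [[0.5, 0, 2.5], [0, 0.003, 0], 43],
    [[0.8, 0, 2.6], [0, 0.004, 0], 44],
    [[1, 0, 2.8], [0, 0.005, 0], 45],
    [[1, 0, 3], [0, 0.005, 0], 46],
  ],
)

```text
clock: 18.47
eef_pos: [0.5144, -0.2402, 0.3432]
tool_rot: [0.174, 0.985, -0.001, 0.003]
ft_force: [-2.4, 1.2, 13.0]
grip_width: 0.0461
```

>>> send_rows(
  moves=[
    [[0.5, 0, 2.5], [0, 0.003, 0], 46.5],
    [[0.8, 0, 2.6], [0, 0.004, 0], 47.2],
    [[0.8, 0, 2.8], [0, 0.004, 0], 48],
    [[0.8, 0, 2.8], [0, 0.004, 0], 48.5],
  ],
)

```text
clock: 18.8
eef_pos: [0.5144, -0.24, 0.3427]
tool_rot: [0.174, 0.985, -0.001, 0.003]
ft_force: [-1.9, 2.3, 11.6]
grip_width: 0.0491
```

>>> send_rows(
  moves=[
    [[0.5, 0, 2.5], [0, 0.003, 0], 49.5],
    [[0.5, 0, 2.7], [0, 0.004, 0], 50],
    [[0.5, 0, 2.7], [0, 0.004, 0], 50.5],
    [[0.5, 0, 2.7], [0, 0.004, 0], 50.5],
  ],
)

```text
clock: 19.13
eef_pos: [0.5145, -0.2402, 0.3422]
tool_rot: [0.174, 0.985, -0.001, 0.004]
ft_force: [-2.3, 0.4, 11.0]
grip_width: 0.0505
```

>>> send_rows(
  moves=[
    [[0, 0, 0], [0, 0.004, 0], 50.5],
    [[0, 0, -0.5], [0, 0.004, 0], 50.5],
    [[0, 0, -1], [0, 0.004, 0], 50.5],
    [[0, 0, -2], [0, 0.004, 0], 51],
    [[0, 0, -2], [0, 0.004, 0], 52],
    [[0, 0, -2], [0, 0.004, 0], 53],
  ],
)

```text
clock: 19.63
eef_pos: [0.5144, -0.2402, 0.3435]
tool_rot: [0.174, 0.985, -0.001, 0.001]
ft_force: [-0.4, -0.7, 1.4]
grip_width: 0.0529
```

```bash
python3 - <<'E'
from h import *
delta([.513,-.2394,.35],2.7915)
im=camera("wrist")[:,:,::-1].copy(); s=camera("side")[:,:,::-1].copy()
a=cv2.convertScaleAbs(cv2.resize(im[80:300,180:345],(450,600),interpolation=cv2.INTER_CUBIC),alpha=1.7)
b=cv2.convertScaleAbs(cv2.resize(s[115:215,255:335],(340,425),interpolation=cv2.INTER_CUBIC),alpha=1.7)
b=cv2.copyMakeBorder(b,0,175,0,0,0)
cv2.imwrite("pics/c6.png",np.hstack([a,b]))
E
```

```text
shift [1.6, 0.3, -6.5]
turn [-0.0012, 0.0026, 0.0]
tcp [0.5144, -0.2402, 0.3435] yaw 2.7915 w 0.0529 F [-0.39, -0.73, 1.42] t 19.63
```

View pics/c6.png

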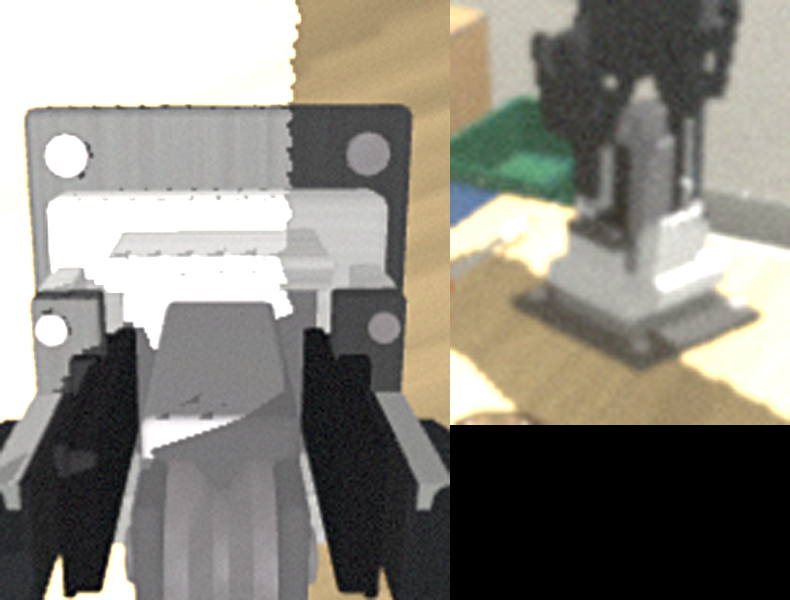

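Both tabs are sprung out, at crop columns of about 60–135 and 305–380. The cartridge sits upright in the well and has not risen. Opening wide and retreating.

>>> send_rows(
  moves=[
    [[0, 0, -3], [0, 0, 0], 57],
    [[0, 0, -4], [0, 0, 0], 62],
    [[0, 0, -5], [0, 0, 0], 67],
    [[0, 0, -7], [0, 0, 0], 72],
    [[0, 0, -14], [0, 0, 0], 76],
    [[0, 0, -28], [0, 0, 0], 78],
    [[0, 0, -45], [0, 0, 0], 78],
    [[0, 0, -65], [0, 0, 0], 78],
    [[0, 0, -85], [0, 0, 0], 78],
    [[0, 0, -100], [0, 0, 0], 78],
    [[0, 0, -105], [0, 0, 0], 78],
    [[0, 0, -105], [0, 0, 0], 78],
  ],
)

```text
clock: 20.73
eef_pos: [0.5146, -0.2402, 0.4505]
tool_rot: [0.174, 0.985, -0.001, 0.003]
ft_force: [-0.1, -0.2, 0.1]
grip_width: 0.0779
```

```bash
python3 - <<'E'
from h import *
delta()
im=camera("wrist")[:,:,::-1].copy(); s=camera("side")[:,:,::-1].copy()
a=crop(im,195,90,130,140,4)
b=cv2.convertScaleAbs(cv2.resize(s[130:205,265:335],(270,290),interpolation=cv2.INTER_CUBIC),alpha=1.7)
b=cv2.copyMakeBorder(b,0,a.shape[0]-290,0,0,0)
cv2.imwrite("pics/c7.png",np.hstack([a,b]))
E
```

```text
tcp [0.5146, -0.2402, 0.4505] yaw 2.7916 w 0.0779 F [-0.05, -0.21, 0.06] t 20.73
```

View pics/c7.png

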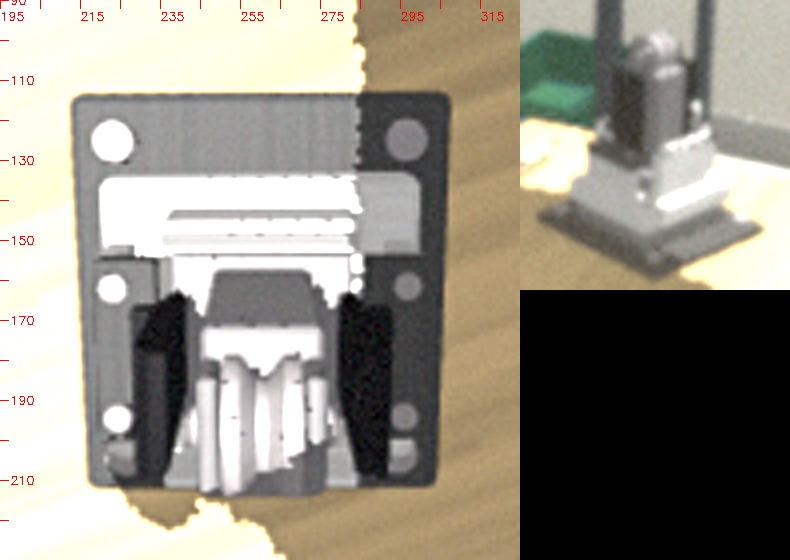

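The cartridge is centred (tab midpoint at column 260.6, plate midpoint at 260.5), and both tabs are spread symmetrically at their rest width. Handing in.

```bash
python3 -c "
from workcell import order
print(order.job_done())"
```

```text
the job is handed in; nothing more can be done
None
```

I moved the guide cartridge from the old socket to the empty one, where it appears locked. I handed the job in at about 21 s on the robot's clock. No verdict is reported, so locking is judged from the checks below.

**What I did**
- I pinched both tabs and test-lifted by 3 mm. The force fell from 10.5 N to 4.6 N with no downward pull, so the cartridge was free, and I lifted it clear.
- I lowered it slowly into the new socket. The ejector pin touched about 8 mm above the floor, and the cartridge reached the floor with the head set about 10 mm up.
- I held it down while opening the fingers, with the fingertips on the tab shoulders. The highest push I read was about 17 N, well under the 40 N limit.

**Last checks**
- **Position:** in the final wrist picture the cartridge is centred on the socket plate to about 0.1 pixel and looks upright. Both tabs are out evenly, at about 65 pixels across against roughly 67 expected at rest.
- **Locking:** when I eased off, the cartridge did not follow the fingers up, so the hooks seem to be holding. I did not do a separate pull or push test.
- **Robot:** it was clear of everything, with a force reading of about 0 N. I did not check the tape roll, wheel and roller in a final picture, but the arm never went near them.

**Disagreements**
- The finger opening read about 31 mm with the tabs pinched, instead of the expected 38 mm.
- The camera estimate of the sockets from the fixed views was about 3 mm off sideways, which I corrected with the wrist camera.

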